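Feel out the fixture foot that still grips

TASK

Three welding-fixture feet stand on the test plate and look alike, but two have gone slippery and only one still grips. Drag each of the three about 10 cm along the plate (there is room towards the robot), feeling how hard it drags and without bearing down on it, and leave it standing there; once all three are tested, set the one that drags hardest gently down on the middle of the yellow slope, flat on its sole, and let go: it must stay put, and no foot may slide down against the red stop. Leave the other two standing on the plate, tip or drop no foot, and leave everything else where it is.

Things in the scene. Friction and masses are not known exactly. Their poses are not given: they have to be found in the camera images.
- foot_a: one of three fixture feet that look alike: square steel block on a black rubber sole, 84 x 84 mm, 22 mm tall with its sole, and on its centre an upright red round knob, 26 mm in diameter, from 22 to 54 mm above the underside. Origin: centre of the underside, z up. 0.76 to 0.94 kg (varies). Which one grips can only be felt; neither place nor weight tells
- foot_b: one of three fixture feet that look alike: square steel block on a black rubber sole, 84 x 84 mm, 22 mm tall with its sole, and on its centre an upright red round knob, 26 mm in diameter, from 22 to 54 mm above the underside. Origin: centre of the underside, z up. 0.76 to 0.94 kg (varies). Which one grips can only be felt; neither place nor weight tells
- foot_c: one of three fixture feet that look alike: square steel block on a black rubber sole, 84 x 84 mm, 22 mm tall with its sole, and on its centre an upright red round knob, 26 mm in diameter, from 22 to 54 mm above the underside. Origin: centre of the underside, z up. 0.76 to 0.94 kg (varies). Which one grips can only be felt; neither place nor weight tells
- plate_top (a point): centre of the top face of the aluminium test plate, 12 mm above the bench; the plate is fixed, 280 mm (its x, away from the robot) by 390 mm (its y), turned by up to 0.1 rad. The three feet stand side by side on its far half, free to slide towards the robot; x, y as the plate, z up
- slope_deck: flat yellow deck of the fixed sloping rest, 190 mm (its x, up the slope) by 150 mm (its y), left or right of the plate, sloping at 20 degrees and rising away from the robot. Origin: centre of its top face, 52 mm above the bench; x points up the slope, z square out of the deck. A slippery foot slides down it when let go, the gripping one stays
- slope_stop: the red stop lip across the low end of the yellow deck, 6 mm thick, 12 mm above the deck; same origin and axes as slope_deck, the lip lies at x = -95 to -89 mm
- blue_tray: fixed open blue tray on the side of the plate opposite the slope, 160 x 150 mm, 40 mm tall, with the flange in it; a bystander. Origin: centre of its underside
- pin: a loose brass pin, 24 mm across and 30 mm tall, standing on the plate near its robot-side edge; origin: centre of its underside. A bystander
- flange: a loose steel ring, 70 mm across and 12 mm thick, lying in the blue tray; origin: centre of its underside. A bystander
- spray_can: a loose yellow spray can, 56 mm across and 150 mm tall, on the bench at the left; origin: centre of its underside. A bystander
- pipe_stub: a loose open stainless pipe stub, 84 mm across and 100 mm tall, on the bench at the right; origin: centre of its underside. A bystander
- wrench: a loose steel wrench lying on the bench beyond the plate; its own x axis runs along it. A bystander
- wire_brush: a loose wire brush lying on the bench beyond the plate; its own x axis runs along it. A bystander
- test_plate: the fixed test plate itself; origin: centre of its underside, 12 mm below plate_top. Dragged level on it under its own weight the gripping foot takes about 6.4 to 10.8 N, a slippery one 0.9 to 1.7 N. Push a foot by the lower half of its knob, or grip it: pushed at the top of the knob the gripping foot may tip
Not all that is in view belongs to the job. What is shaped like the foot_a but purple is not meant.

How it is judged:
On the way:
1. all three feet have been dragged: each stands on the plate at least 60 mm from where it started (z of foot_a in the frame of plate_top between -0.004 and 0.004 m and angle between each of foot_a, foot_b, foot_c's own z axis and vertical below 0.08 rad and distance of each of foot_a, foot_b, foot_c from where it was at the start of the episode above 0.06 m and z of foot_b in the frame of plate_top between -0.004 and 0.004 m and z of foot_c in the frame of plate_top between -0.004 and 0.004 m), for 0.2 s.
At the end, for the whole second after the job is handed in: One foot (only the gripping one stays) is flat on the middle of the slope: centre within 30 mm of the deck's along and across, under 5 mm off it, within 0.08 rad of square; the other two stand on the plate (tilt under 0.08 rad, within 0.22 m of its centre); all at rest (((x of foot_a in the frame of slope_deck between -0.03 and 0.03 m and y of foot_a in the frame of slope_deck between -0.03 and 0.03 m and z of foot_a in the frame of slope_deck between -0.005 and 0.005 m and angle between the z axis of foot_a and the z axis of slope_deck, either way round below 0.08 rad and z of foot_b in the frame of plate_top between -0.004 and 0.004 m and angle between each of foot_b, foot_c's own z axis and vertical below 0.08 rad and horizontal distance between each of foot_b, foot_c and plate_top below 0.22 m and z of foot_c in the frame of plate_top between -0.004 and 0.004 m) or (x of foot_b in the frame of slope_deck between -0.03 and 0.03 m and y of foot_b in the frame of slope_deck between -0.03 and 0.03 m and z of foot_b in the frame of slope_deck between -0.005 and 0.005 m and angle between the z axis of foot_b and the z axis of slope_deck, either way round below 0.08 rad and z of foot_a in the frame of plate_top between -0.004 and 0.004 m and angle between each of foot_a, foot_c's own z axis and vertical below 0.08 rad and horizontal distance between each of foot_a, foot_c and plate_top below 0.22 m and z of foot_c in the frame of plate_top between -0.004 and 0.004 m) or (x of foot_c in the frame of slope_deck between -0.03 and 0.03 m and y of foot_c in the frame of slope_deck between -0.03 and 0.03 m and z of foot_c in the frame of slope_deck between -0.005 and 0.005 m and angle between the z axis of foot_c and the z axis of slope_deck, either way round below 0.08 rad and z of foot_a in the frame of plate_top between -0.004 and 0.004 m and angle between each of foot_a, foot_b's own z axis and vertical below 0.08 rad and horizontal distance between each of foot_a, foot_b and plate_top below 0.22 m and z of foot_b in the frame of plate_top between -0.004 and 0.004 m)) and linear speed of each of foot_a, foot_b, foot_c below 0.01 m/s); the robot touches nothing.
It fails at once if a foot slides down against the red stop (contact force between any of foot_a, foot_b, foot_c and slope_stop above 0.2 N).
It fails at once if a foot is pressed onto the plate with more than 60 N (its own weight is about 8.5 N), or set on the slope with a blow of more than 100 N (contact force between any of foot_a, foot_b, foot_c and test_plate above 60 N or contact force between any of foot_a, foot_b, foot_c and slope_deck above 100 N).
It fails at once if a foot is tipped by more than 0.6 rad (angle between any of foot_a, foot_b, foot_c's own z axis and vertical above 0.6 rad).
It fails at once if a foot is dropped or knocked away: faster than 0.7 m/s while the fingers do not touch it ((linear speed of foot_a above 0.7 m/s and contact force between the fingers and foot_a below 0.05 N) or (linear speed of foot_b above 0.7 m/s and contact force between the fingers and foot_b below 0.05 N) or (linear speed of foot_c above 0.7 m/s and contact force between the fingers and foot_c below 0.05 N)).
It fails at once if a bystander is moved by more than 20 mm (distance of any of pin, flange, spray_can, pipe_stub, wrench, wire_brush from where it was at the start of the episode above 0.02 m).
It also fails if it takes over 69 s, if anything falls off the work surface, if the arm or the gripper's body presses on something with over 40 N, if the wrist force passes 120 N, or if a joint passes its speed limit or range.

ROBOT

A 6-joint arm with a two-finger parallel gripper is mounted at the origin on the work surface. World frame = base frame: x ahead of the robot, y to its left, z up, the work surface at z = 0. Lengths are in m, angles in rad, forces in N, time in s.
With the tool pointing down it reaches from about 0.325 to 0.775 m from the base axis. Payload 9.3 kg.
Tool frame: the origin (TCP) lies between the finger pads; the fingertips stand 19 mm ahead of it and the grasp point (between the pads) is the TCP; z points along the fingers, y is the direction in which the jaws open and shut (so a half turn about z gives the same grasp; the last joint's range is limited). The gripper opens to 85 mm and grips with 20 to 120 N. Pads are 22 mm wide; open, the fingers measure 114 mm over their backs; the gripper's body (76 mm by 85 mm) begins 54 mm behind the grasp point. The pads swing forward as they close: fully open they stand 13 mm farther back than shut.
Start: joints at [1.098, 0.259, 0.021, 1.334, 0, 1.418], TCP at [0.173, 0.522, 0.25] pointing down, gripper open.
Joint ranges: [-3.04, 3.04], [-0.91, 1.82], [-1.04, 1.36], [-1.92, 1.95], [-1.52, 1.45], [-3.14, 3.14]. Speed limits (rad/s): [2.22, 2.22, 2.79, 3.14, 3.14, 3.14].

INTERFACE

Orientations are given as a unit quaternion [w, x, y, z].
In Python, from plant import bot gives the robot as it stands. The module is installed in compiled form; this text tells all that it offers.
- The arm moves only by the tool move_arm, never from a script. Its argument "commands" is a list of rows, each a list of 4 numbers: the shift along the tool's x, y, z in cm, then the turn about the tool's z in degrees. In form: [[dx, dy, dz, spin], ...]. A call has 1 to 20 rows; each row is the pose to reach, as a shift and turn from the pose commanded when the call began, along the tool's axes at that moment; what a row does not reach only later rows make up. A row lasts 1/8 s, in which the tool goes at most 62.5 mm and 10.7 degrees, less where a joint would pass 70% of its speed; a pose out of reach is approached as far as the arm can. A call with a gripper value outside its range is refused whole. "fingers" is the closure, from -1 (fully open) to 1 (shut), set as the call begins (left out, the last holds). The fingers move at their own pace and stop on an object; "grip_force" is the grip in N (left out, the last holds). Time passes only in rows, so rows that repeat a pose let the fingers close. It gives the time, the measured TCP pose, the force and the opening at its end, in the units of the state.
- bot.sense(): the state, without advancing time (a new reading comes with each control period).
- bot.get_image(name): name is "scene" or "top" or "wrist"; returns (picture, depth): 420x560x3 uint8, red, green, blue; 420x560 float32, m along the optical axis (not along the pixel's ray), 0 where there is no reading.
- bot.camera_model(name): a dict with "mtx" (3x3 intrinsics, pixels), "pose" (4x4, takes a point from camera to world coordinates); the wrist camera has in their place "hand_eye" (4x4, takes a point from camera to tool coordinates, whose origin is the TCP and whose axes are the flange's). Camera axes: x right, y down, z forward; pixel columns grow to the right and rows downward; lengths in m; the calibration is good to about 2 mm. A picture is of the moment at which its call begins: read the wrist's pose just before it. camera_model takes no time and is no camera call.
- bot.close_job(): hands the job in, once; it reports no verdict.
The state is a dict: "time": time; "qpos": joint angles; "qvel": joint speeds; "tau": joint torques, N m; "eef_pos": TCP position; "tcp_rot": TCP orientation; "ft_force": force on the tool from outside, world axes, zero at the start; "ft_torque": the same for the moment, N m; "width": opening from 0.0 (shut) to 1.0 (fully open).
Only numpy, scipy, OpenCV 4.12 (cv2) and the standard library are available. Lean on these libraries where they do the work, as an engineer would, in place of code of your own. Each camera call takes 0.05 s, during which the arm holds its last target.

## Working session

There is one attempt and no reset: what is moved stays moved. The work goes in short steps, Python scripts to look and compute and a tool call to move; the robot and the scene stay as the last step left them, time stands still between calls to the robot, and variables do not carry over. Pictures are saved under pics/ and viewed, and the job is handed in when it is done.

Besides the shell and the picture viewer there is one more tool, called after "Request:" as name([rows], argument=value, ...), one row to a line, values as JSON. move_arm: Moves the arm, as the interface text tells. Its arguments: {"type":"object","properties":{"commands":{"type":"array"},"fingers":{"type":"number"},"grip_force":{"type":"number"}},"required":["commands"]}

```bash
mkdir -p pics; python3 - <<'E'
from plant import bot
import cv2,numpy as np
s=bot.sense();print(s)
for n in("scene","top"):
    p,d=bot.get_image(n);cv2.imwrite(f"pics/{n}0.png",p[:,:,::-1]);np.savez(f"{n}0.npz",p=p,d=d,**bot.camera_model(n))
    print(n,bot.camera_model(n))
print(bot.camera_model("wrist"))
E
```

```text
{'time': 0.0, 'qpos': array([ 1.09838323e+00,  2.59183353e-01,  2.07719559e-02,  1.33371438e+00,
       -1.32040415e-05,  1.41822440e+00]), 'qvel': array([ 2.78514440e-04,  1.49642292e-04, -9.05853383e-05, -1.38929877e-03,
       -6.07810331e-05,  5.85139125e-04]), 'tau': array([ 1.85244906e-03, -5.55641019e+01,  3.44527423e+01,  1.39738261e-02,
       -9.73150213e-05, -3.73376466e-06]), 'eef_pos': array([0.17280327, 0.52187687, 0.24967497]), 'tcp_rot': array([-1.98074438e-04,  1.59239768e-01,  9.87239715e-01, -6.34560325e-04]), 'ft_force': array([-0.82167259,  0.03492369,  0.4517171 ]), 'ft_torque': array([ 0.00241097, -0.01873759, -0.03330279]), 'width': 1.002646746588409}
scene {'mtx': array([[391.83953484,   0.        , 279.23234585],
       [  0.        , 391.83953484, 207.02925076],
       [  0.        ,   0.        ,   1.        ]]), 'pose': array([[-0.74361779,  0.37275328, -0.55505637,  1.08264085],
       [ 0.66860396,  0.41314633, -0.61828703,  0.60299893],
       [-0.00114902, -0.83088212, -0.55644729,  0.59987442],
       [ 0.        ,  0.        ,  0.        ,  1.      
[... 244 characters left out ...]
      [-0.99957267, -0.02485229, -0.01538988,  0.01780229],
       [ 0.0196012 , -0.17926988, -0.98360465,  1.085697  ],
       [ 0.        ,  0.        ,  0.        ,  1.        ]])}
{'mtx': array([[293.09931097,   0.        , 281.4916973 ],
       [  0.        , 293.09931097, 209.24032165],
       [  0.        ,   0.        ,   1.        ]]), 'hand_eye': array([[ 2.17421940e-04, -9.51258465e-01, -3.08394690e-01,
         7.87488800e-02],
       [ 9.99998658e-01, -2.93985842e-04,  1.61182467e-03,
        -1.09355466e-03],
       [-1.62392553e-03, -3.08394626e-01,  9.51257125e-01,
        -1.23541611e-01],
       [ 0.00000000e+00,  0.00000000e+00,  0.00000000e+00,
         1.00000000e+00]])}
```

View pics/scene0.png

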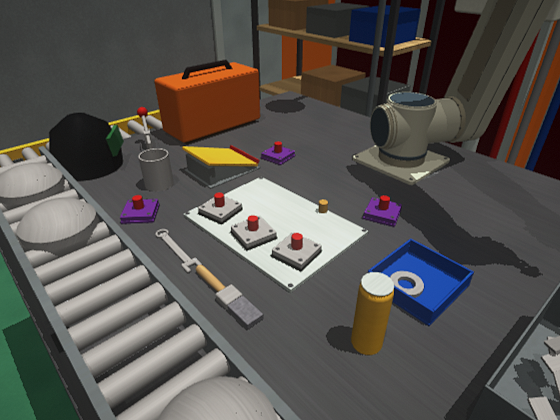

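View pics/top0.png

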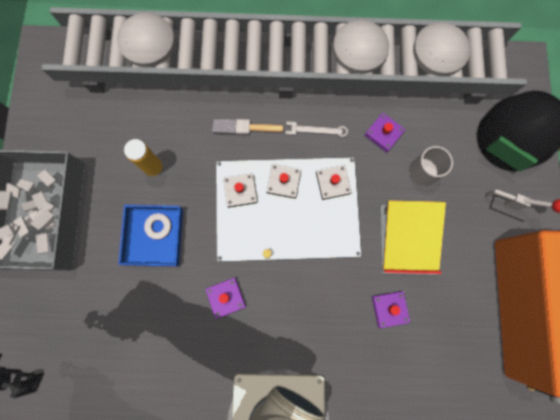

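Scene: three feet on the white plate, knobs in the top view at about (239,187), (284,178) and (335,179). The yellow slope is at right, (414,237), and the pin is at (267,253). The purple ones are decoys. Next I measure them.

```bash
cat > h.py <<'E'
import numpy as np,cv2
def ray(m,P,u,v,z):
    d=P[:3,:3]@np.linalg.solve(m,[u,v,1.]);o=P[:3,3];return o+d*(z-o[2])/d[2]
def blobs(mask,amin):
    n,l,st,c=cv2.connectedComponentsWithStats(mask.astype(np.uint8));return [(c[i],st[i],l==i) for i in range(1,n) if st[i,4]>=amin]
def cloud(m,P,d,mask):
    v,u=np.nonzero(mask&(d>0));z=d[v,u];c=np.stack([(u-m[0,2])/m[0,0]*z,(v-m[1,2])/m[1,1]*z,z]);return (P[:3,:3]@c).T+P[:3,3]
E
python3 - <<'E'
from h import *
for n in("top","scene"):
    f=np.load(n+"0.npz");p,d,m,P=f['p'],f['d'],f['mtx'],f['pose']
    hsv=cv2.cvtColor(p,cv2.COLOR_RGB2HSV);H,S,V=cv2.split(hsv)
    red=((H<6)|(H>174))&(S>180)&(V>90)
    for c,s,M in blobs(red,30):
        if s[4]>900: continue
        pts=cloud(m,P,d,M)
        top=pts[pts[:,2]>np.percentile(pts[:,2],90)-.004]
        print(n,"red",c.round(1),s[4],"medz",np.median(pts[:,2]).round(4),"zmax",pts[:,2].max().round(4),"ray66",ray(m,P,*c,.066).round(4),"topmean",top.mean(0).round(4))
    Y=(H>25)&(H<33)&(S>180)&(V>120)
    for c,s,M in blobs(Y,500):
        pts=cloud(m,P,d,cv2.erode(M.astype(np.uint8),np.ones((5,5)))>0)
        A=np.c_[pts[:,:2],np.ones(len(pts))];k=np.linalg.lstsq(A,pts[:,2],rcond=None)[0]
        nn=np.array([-k[0],-k[1],1]);nn/=np.linalg.norm(nn)
        print(n,"yel",c,s,"n",nn,"tilt",np.degrees(np.arccos(nn[2])),"dir",np.degrees(np.arctan2(k[1],k[0])),"k",k)
        cnt=max(cv2.findContours(M.astype(np.uint8),0,1)[0],key=cv2.contourArea)
        q=cv2.boxPoints(cv2.minAreaRect(cnt)); ap=cv2.approxPolyDP(cnt,6,True)[:,0]
        for u,v in ap:
            dd=P[:3,:3]@np.linalg.solve(m,[u,v,1.]);o=P[:3,3];t=(k[0]*o[0]+k[1]*o[1]+k[2]-o[2])/(dd[2]-k[0]*dd[0]-k[1]*dd[1]);print("  corner",u,v,(o+dd*t).round(4))
    W=(S<40)&(V>200)
    for c,s,M in blobs(W,3000):
        cnt=max(cv2.findContours(M.astype(np.uint8),0,1)[0],key=cv2.contourArea)
        hull=cv2.convexHull(cnt)
        ap=cv2.approxPolyDP(hull,8,True)[:,0]
        print(n,"white",s,[ (tuple(a),ray(m,P,*a,.012)[:2].round(4).tolist()) for a in ap])
    B=(H>15)&(H<25)&(S>120)&(V>120)
    for c,s,M in blobs(B,25): print(n,"brass",c.round(1),s[4],ray(m,P,*c,.042).round(3),ray(m,P,*c,.03).round(3))
E
```

```text
top red [387.5 127.7] 57 medz 0.0511 zmax 0.0557 ray66 [ 0.7725 -0.2813  0.066 ] topmean [ 0.7798 -0.2868  0.0525]
top red [283.5 177.9] 37 medz 0.0645 zmax 0.0683 ray66 [0.6225 0.0007 0.066 ] topmean [6.226e-01 2.000e-04 6.520e-02]
top red [334.8 178.9] 38 medz 0.0641 zmax 0.0686 ray66 [ 0.6234 -0.1364  0.066 ] topmean [ 0.6245 -0.137   0.065 ]
top red [238.9 187.1] 39 medz 0.0645 zmax 0.0701 ray66 [0.5943 0.1179 0.066 ] topmean [0.5949 0.1184 0.0654]
top red [556.7 205.4] 56 medz 0.1214 zmax 0.1303 ray66 [ 0.5666 -0.729   0.066 ] topmean [ 0.5553 -0.6889  0.1253]
top red [224.1 297.3] 51 medz 0.0529 zmax 0.0569 ray66 [0.3085 0.1432 0.066 ] topmean [0.3076 0.1453 0.0537]
top red [394.  309.5] 64 medz 0.0523 zmax 0.0579 ray66 [ 0.2875 -0.2852  0.066 ] topmean [ 0.2862 -0.2905  0.0529]
top white [  217   159   143   102 12406] [((np.int32(353), np.int32(163)), [0.6864, -0.1963]), ((np.int32(355), np.int32(255)), [0.4266, -0.199]), ((np.int32(218), np.int32(255)), [0.418, 0.1717]), ((np.int32(222), np.int32(162)), [0.679, 0.1737])]
top brass [138.8 159.7] 32 [0.67  0.396 0.042] [0.674 
[... 1310 characters left out ...]
   -1.464  0.042] [-1.25  -1.508  0.03 ]
scene brass [417.4  40.4] 28 [-1.591 -0.926  0.042] [-1.649 -0.959  0.03 ]
scene brass [359.2  43.9] 32 [-1.198 -1.127  0.042] [-1.247 -1.164  0.03 ]
scene brass [272.8  88.7] 68 [-0.114 -0.773  0.042] [-0.14  -0.803  0.03 ]
scene brass [124.3 127.5] 26 [ 0.598 -0.789  0.042] [ 0.587 -0.819  0.03 ]
scene brass [208.7 157.9] 243 [ 0.505 -0.372  0.042] [ 0.493 -0.393  0.03 ]
scene brass [242.2 158. ] 85 [ 0.427 -0.301  0.042] [ 0.413 -0.321  0.03 ]
scene brass [323.2 201.7] 40 [0.424 0.042 0.042] [0.41  0.029 0.03 ]
scene brass [210.2 278.1] 209 [0.801 0.081 0.042] [0.795 0.07  0.03 ]
scene brass [380.3 297.5] 139 [0.59  0.342 0.042] [0.58  0.336 0.03 ]
```

```bash
python3 - <<'E'
from h import *
for n in("top","scene"):
    f=np.load(n+"0.npz");p,d,m,P=f['p'],f['d'],f['mtx'],f['pose']
    hsv=cv2.cvtColor(p,cv2.COLOR_RGB2HSV);H,S,V=cv2.split(hsv)
    u,v=(414,237) if n=="top" else (215,157)
    print(hsv[v,u])
    Y=(abs(H.astype(int)-int(H[v,u]))<4)&(S>170)&(V>90)
    for c,s,M in blobs(Y,300):
        if not M[v,u]: continue
        pts=cloud(m,P,d,cv2.erode(M.astype(np.uint8),np.ones((5,5)))>0)
        A=np.c_[pts[:,:2],np.ones(len(pts))];k=np.linalg.lstsq(A,pts[:,2],rcond=None)[0]
        r=pts[:,2]-A@k; print("resid",r.std())
        print(n,c,s,"tilt",np.degrees(np.arctan(np.hypot(k[0],k[1]))),"dir",np.degrees(np.arctan2(k[1],k[0])),"k",k)
        cnt=max(cv2.findContours(M.astype(np.uint8),0,1)[0],key=cv2.contourArea)
        ap=cv2.approxPolyDP(cv2.convexHull(cnt),4,True)[:,0]
        C=[]
        def pl(u,v):
            dd=P[:3,:3]@np.linalg.solve(m,[u,v,1.]);o=P[:3,3];t=(k[0]*o[0]+k[1]*o[1]+k[2]-o[2])/(dd[2]-k[0]*dd[0]-k[1]*dd[1]);return (o+dd*t).round(4)
        for u,v in ap: print("  corner",u,v,pl(u,v))
        print(" centroid",pl(*c))
    # foot orientation: pix at z=.034
    if n=="top":
        G=cv2.resize(p[140:220,210:365],None,fx=5,fy=5,interpolation=2);cv2.imwrite("pics/feet.png",G[:,:,::-1])
E
```

```text
[ 28 170 229]
[ 25 198 221]
resid 0.0006278052264426787
scene [218.69918699 155.28319783] [183 146  73  18 738] tilt 19.95802366155002 dir 0.4732810288670055 k [ 0.36312839  0.00299962 -0.12030687]
  corner 183 147 [ 0.5659 -0.4144  0.084 ]
  corner 230 149 [ 0.3917 -0.4176  0.0207]
  corner 255 163 [ 0.3956 -0.2774  0.0225]
  corner 208 162 [ 0.5644 -0.2788  0.0838]
 centroid [ 0.4854 -0.3442  0.0549]
```

View pics/feet.png

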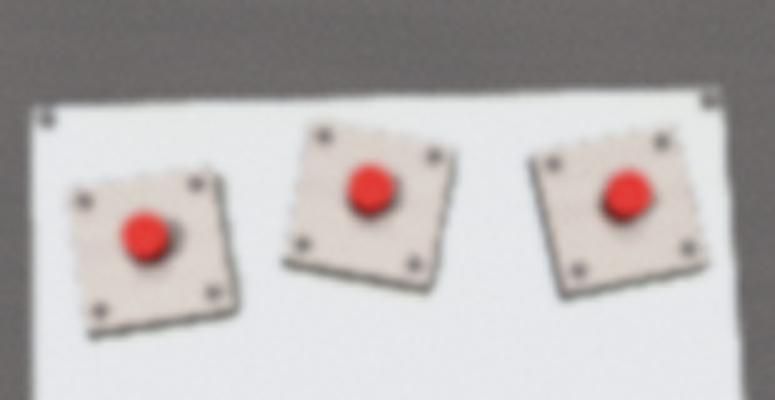

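```bash
cat >> h.py <<'E'
from scipy.spatial.transform import Rotation as Ro
def plan(s,x,y,z,yaw=None):
    w=s['tcp_rot'];R=Ro.from_quat([w[1],w[2],w[3],w[0]]).as_matrix()
    d=R.T@(np.array([x,y,z])-s['eef_pos'])*100
    cy=np.degrees(np.arctan2(-R[0,1],R[1,1]))
    sp=0 if yaw is None else -(yaw-cy)
    print("t %.2f"%s['time'],"pos",s['eef_pos'].round(4),"yaw %.1f"%cy,"tilt %.2f"%np.degrees(np.arccos(-R[2,2])),"F",s['ft_force'].round(2),"w",s['width'].round(3),"q",s['qpos'].round(2))
    print("row",d.round(2),round(sp,1))
    for e in np.eye(3): print("  world unit cm in tool",(R.T@e).round(3))
E
python3 - <<'E'
from h import *
from plant import bot
plan(bot.sense(),.597,.12,.18,8)
f=np.load("top0.npz");p,d,m,P=f['p'],f['d'],f['mtx'],f['pose']
pts=cloud(m,P,d,np.ones(d.shape,bool))
q=pts[(abs(pts[:,1]+.346)<.05)&(abs(pts[:,0]-.477)<.05)]
A=np.c_[q[:,:2],np.ones(len(q))];k=np.linalg.lstsq(A,q[:,2],rcond=None)[0];print(k,(q[:,2]-A@k).std(), "x at .052:",(.052-k[2]+.346*k[1])/k[0])
hsv=cv2.cvtColor(p,cv2.COLOR_RGB2HSV);H,S,V=cv2.split(hsv)
for c,s,M in blobs((H>22)&(H<34)&(S>120)&(V>130),1500):
    c4=cv2.boxPoints(cv2.minAreaRect(np.argwhere(M)[:,::-1].astype(np.float32)))
    for u,v in list(c4)+[c]:
        dd=P[:3,:3]@np.linalg.solve(m,[u,v,1.]);o=P[:3,3];t=(k[0]*o[0]+k[1]*o[1]+k[2]-o[2])/(dd[2]-k[0]*dd[0]-k[1]*dd[1]);print(u,v,(o+dd*t).round(4))
E
```

```text
Traceback (most recent call last):
  File "h.py", line 14, in plan
    print("t %.2f"%s['time'],"pos",s['eef_pos'].round(4),"yaw %.1f"%cy,"tilt %.2f"%np.degrees(np.arccos(-R[2,2])),"F",s['ft_force'].round(2),"w",s['width'].round(3),"q",s['qpos'].round(2))
                                                                                                                                                 ^^^^^^^^^^^^^^^^
AttributeError: 'float' object has no attribute 'round'
```

```bash
sed -i "s/s\['width'\].round(3)/round(float(s['width']),3)/" h.py
python3 - <<'E'
from h import *
from plant import bot
plan(bot.sense(),.597,.12,.18,8)
f=np.load("top0.npz");p,d,m,P=f['p'],f['d'],f['mtx'],f['pose']
pts=cloud(m,P,d,np.ones(d.shape,bool))
q=pts[(abs(pts[:,1]+.346)<.05)&(abs(pts[:,0]-.477)<.05)]
A=np.c_[q[:,:2],np.ones(len(q))];k=np.linalg.lstsq(A,q[:,2],rcond=None)[0];print(k,(q[:,2]-A@k).std(), "x at .052:",(.052-k[2]+.346*k[1])/k[0])
hsv=cv2.cvtColor(p,cv2.COLOR_RGB2HSV);H,S,V=cv2.split(hsv)
for c,s,M in blobs((H>22)&(H<34)&(S>120)&(V>130),1500):
    c4=cv2.boxPoints(cv2.minAreaRect(np.argwhere(M)[:,::-1].astype(np.float32)))
    for u,v in list(c4)+[c]:
        dd=P[:3,:3]@np.linalg.solve(m,[u,v,1.]);o=P[:3,3];t=(k[0]*o[0]+k[1]*o[1]+k[2]-o[2])/(dd[2]-k[0]*dd[0]-k[1]*dd[1]);print(u,v,(o+dd*t).round(4))
E
```

```text
t 0.10 pos [0.1728 0.5219 0.2497] yaw -18.3 tilt 0.07 F [ 0.62 -0.34  0.27] w 1.0 q [1.1  0.26 0.02 1.33 0.   1.42]
row [-52.9  -24.81   6.99] -26.3
  world unit cm in tool [-0.949  0.314 -0.001]
  world unit cm in tool [ 0.314  0.949 -0.001]
  world unit cm in tool [ 0.    -0.001 -1.   ]
[ 0.36312817  0.00363833 -0.12031952] 0.0019539606981153856 x at .052: 0.47800858565194954
383.10226 267.8676 [ 0.3932 -0.2723  0.0215]
387.97043 198.09096 [ 0.5703 -0.2718  0.0858]
445.34232 202.09363 [ 0.5641 -0.4228  0.083 ]
440.47415 271.8703 [ 0.3861 -0.4279  0.0183]
413.89731682146544 234.7533539731682 [ 0.4803 -0.3476  0.0528]
```

Request:
move_arm([
  [-6, -3, 0, -5],
  [-12, -5.5, 0, -10],
  [-18, -8.5, 0, -15],
  [-24, -11, 0, -20],
  [-30, -14, 1, -26],
  [-36, -17, 2, -26],
  [-42, -20, 3, -26],
  [-48, -22.5, 4, -26],
  [-52.9, -24.8, 5, -26],
  [-52.9, -24.8, 7, -26],
  [-52.9, -24.8, 7, -26],
  [-52.9, -24.8, 7, -26],
], fingers=-0.2, grip_force=20)

```text
time: 1.6
eef_pos: [0.5967, 0.1207, 0.1804]
tcp_rot: [-0.0, -0.067, 0.998, 0.0]
ft_force: [0.2, 0.1, 0.5]
width: 0.602
```

```bash
cat > w.py <<'E'
from h import *
from plant import bot
import sys
def wrist(name,zs=(.066,)):
    s=bot.sense();p,d=bot.get_image("wrist");C=bot.camera_model("wrist");w=s['tcp_rot'];T=np.eye(4);T[:3,:3]=Ro.from_quat([w[1],w[2],w[3],w[0]]).as_matrix();T[:3,3]=s['eef_pos']
    P=T@C['hand_eye'];m=C['mtx'];cv2.imwrite(f"pics/{name}.png",p[:,:,::-1])
    H,S,V=cv2.split(cv2.cvtColor(p,cv2.COLOR_RGB2HSV));red=((H<7)|(H>173))&(S>160)&(V>80)
    for c,st,M in blobs(red,60):
        pts=cloud(m,P,d,M);t=pts[pts[:,2]>np.percentile(pts[:,2],95)-.005]
        # circle of the top face
        mid=(t.min(0)+t.max(0))/2
        print("red",c.round(1),st[4],"top mid",mid.round(4),"ext",np.ptp(t,0).round(4))
    return s,p,d,m,P
E
python3 - <<'E'
from w import *
s,p,d,m,P=wrist("w1");plan(s,.597,.12,.12,8)
E
```

```text
red [  7.4 196.7] 307 top mid [ 0.6247 -0.1276  0.0536] ext [0.0128 0.0058 0.0067]
red [280.5 209.5] 700 top mid [0.5977 0.1189 0.0648] ext [0.0243 0.0242 0.0056]
red [140.6 226.2] 580 top mid [ 6.274e-01 -2.000e-04  6.510e-02] ext [0.0246 0.0241 0.0054]
t 1.60 pos [0.5967 0.1207 0.1804] yaw 7.7 tilt 0.04 F [0.21 0.07 0.49] w 0.602 q [ 0.06  0.39  0.03  1.21  0.   -0.07]
row [-0.02 -0.08  6.04] -0.3
  world unit cm in tool [-0.991 -0.134 -0.001]
  world unit cm in tool [-0.134  0.991  0.   ]
  world unit cm in tool [ 0.001  0.    -1.   ]
```

View pics/w1.png

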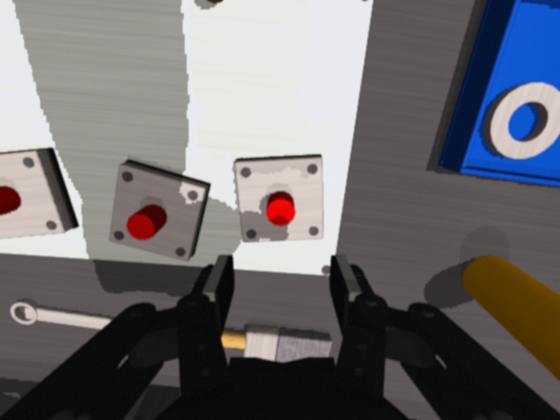

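Request:
move_arm([
  [-0.1, -0.2, 4, 0],
  [-0.1, -0.2, 8, 0],
  [-0.1, -0.2, 11, 0],
  [-0.1, -0.2, 12.1, 0],
  [-0.1, -0.2, 12.1, 0],
  [-0.1, -0.2, 12.1, 0],
])

```text
time: 2.4
eef_pos: [0.5991, 0.1189, 0.0609]
tcp_rot: [0.001, -0.067, 0.998, 0.0]
ft_force: [-0.3, 0.3, 0.7]
width: 0.601
```

Request:
move_arm([
  [0, 0, 0, 0],
  [0, 0, 0, 0],
  [0, 0, 0, 0],
  [0, 0, 0, 0],
  [0, 0, 0, 0],
], fingers=1)

```text
time: 3.02
eef_pos: [0.5989, 0.1187, 0.0604]
tcp_rot: [0.001, -0.067, 0.998, 0.0]
ft_force: [-1.2, 1.0, 6.3]
width: 0.296
```

```bash
python3 - <<'E'
from h import *
from plant import bot
plan(bot.sense(),.5077,.12,.0595,8)
E
```

```text
t 3.02 pos [0.5989 0.1187 0.0604] yaw 7.7 tilt 0.10 F [-1.23  0.95  6.33] w 0.296 q [ 0.06  0.47 -0.16  0.94  0.   -0.08]
row [9.02 1.35 0.07] -0.3
  world unit cm in tool [-0.991 -0.134  0.002]
  world unit cm in tool [-0.134  0.991  0.   ]
  world unit cm in tool [-0.002  0.    -1.   ]
```

Request:
move_arm([
  [0, 0, -0.05, 0],
  [0, 0, -0.05, 0],
])

```text
time: 3.28
eef_pos: [0.5989, 0.1187, 0.0604]
tcp_rot: [0.001, -0.067, 0.998, 0.0]
ft_force: [0.1, 1.5, 6.3]
width: 0.301
```

Request:
move_arm([
  [0, 0, -0.1, 0],
  [0, 0, -0.1, 0],
])

```text
time: 3.52
eef_pos: [0.5982, 0.1184, 0.0605]
tcp_rot: [-0.0, -0.067, 0.998, -0.0]
ft_force: [1.1, 0.9, -1.0]
width: 0.292
```

Request:
move_arm([
  [0.5, 0.07, 0, 0],
  [1, 0.13, 0, 0],
  [1.5, 0.2, 0, 0],
  [2, 0.27, 0, 0],
])

```text
time: 4.03
eef_pos: [0.5774, 0.1185, 0.0605]
tcp_rot: [-0.0, -0.067, 0.998, -0.0]
ft_force: [1.7, 0.1, -6.1]
width: 0.291
```

Request:
move_arm([
  [0.5, 0.07, 0, 0],
  [1, 0.13, 0, 0],
  [1.5, 0.2, 0, 0],
  [2, 0.27, 0, 0],
])

```text
time: 4.53
eef_pos: [0.5574, 0.1185, 0.0605]
tcp_rot: [-0.0, -0.067, 0.998, 0.0]
ft_force: [-0.2, -0.1, -7.9]
width: 0.294
```

Request:
move_arm([
  [0.5, 0.07, 0, 0],
  [1, 0.13, 0, 0],
  [1.5, 0.2, 0, 0],
  [2, 0.27, 0, 0],
])

```text
time: 5.03
eef_pos: [0.5375, 0.1185, 0.0608]
tcp_rot: [-0.0, -0.067, 0.998, -0.0]
ft_force: [-0.3, -0.3, -9.9]
width: 0.293
```

Request:
move_arm([
  [0.5, 0.07, 0, 0],
  [1, 0.13, 0, 0],
  [1.5, 0.2, 0, 0],
  [2, 0.27, 0, 0],
  [2.5, 0.34, 0, 0],
  [3, 0.4, 0, 0],
])

```text
time: 5.78
eef_pos: [0.5073, 0.1185, 0.0608]
tcp_rot: [0.0, -0.067, 0.998, -0.0]
ft_force: [0.3, 0.6, -9.0]
width: 0.293
```

Request:
move_arm([
  [0, 0, 0.05, 0],
  [0, 0, 0.08, 0],
  [0, 0, 0.08, 0],
])

```text
time: 6.15
eef_pos: [0.5079, 0.1185, 0.0604]
tcp_rot: [0.0, -0.067, 0.998, 0.0]
ft_force: [-2.0, -0.7, 0.8]
width: 0.295
```

Near zero vertical load: the foot stands under its own weight. Now a short drag backwards and forwards to feel it.

Request:
move_arm([
  [-0.5, -0.07, 0, 0],
  [-1, -0.13, 0, 0],
  [-1.5, -0.2, 0, 0],
])

```text
time: 6.52
eef_pos: [0.5233, 0.1185, 0.0604]
tcp_rot: [0.0, -0.067, 0.998, 0.0]
ft_force: [-4.4, 0.2, 6.4]
width: 0.296
```

Request:
move_arm([
  [0.5, 0.07, 0, 0],
  [1, 0.13, 0, 0],
  [1.5, 0.2, 0, 0],
])

```text
time: 6.9
eef_pos: [0.508, 0.1185, 0.0604]
tcp_rot: [0.001, -0.067, 0.998, -0.0]
ft_force: [3.8, 0.4, 4.1]
width: 0.293
```

Request:
move_arm([
  [0.3, 0.04, -0.03, 0],
  [0.6, 0.08, -0.03, 0],
])

```text
time: 7.15
eef_pos: [0.5014, 0.1185, 0.0604]
tcp_rot: [0.0, -0.067, 0.998, -0.0]
ft_force: [2.5, 0.5, 3.5]
width: 0.292
```

Request:
move_arm([
  [0.3, 0.04, 0, 0],
])

```text
time: 7.28
eef_pos: [0.4985, 0.1185, 0.0604]
tcp_rot: [0.0, -0.067, 0.998, 0.0]
ft_force: [4.2, 0.1, 3.5]
width: 0.293
```

Request:
move_arm([
  [0.3, 0.04, 0, 0],
])

```text
time: 7.4
eef_pos: [0.4955, 0.1185, 0.0604]
tcp_rot: [0.0, -0.067, 0.998, 0.0]
ft_force: [3.9, 0.4, 4.4]
width: 0.296
```

Request:
move_arm([
  [0.3, 0.04, 0, 0],
])

```text
time: 7.52
eef_pos: [0.4925, 0.1185, 0.0604]
tcp_rot: [0.0, -0.067, 0.998, 0.0]
ft_force: [3.7, -0.7, 4.1]
width: 0.297
```

Request:
move_arm([
  [0, 0, 0, 0],
  [0, 0, 0, 0],
  [0, 0, 0, 0],
  [0, 0, -2, 0],
  [0, 0, -6, 0],
  [0, 0, -6, 0],
], fingers=-0.2)

```text
time: 8.28
eef_pos: [0.4938, 0.1186, 0.1226]
tcp_rot: [0.002, -0.067, 0.998, 0.0]
ft_force: [0.3, 0.8, -1.0]
width: 0.599
```

```bash
python3 - <<'E'
from h import *
from plant import bot
plan(bot.sense(),.627,.0005,.14,-10.5)
E
```

```text
t 8.28 pos [0.4938 0.1186 0.1226] yaw 7.7 tilt 0.24 F [ 0.31  0.76 -0.98] w 0.599 q [ 0.07  0.26 -0.32  0.99  0.   -0.06]
row [-11.63 -13.49  -1.69] 18.2
  world unit cm in tool [-0.991 -0.134  0.004]
  world unit cm in tool [-0.134  0.991  0.   ]
  world unit cm in tool [-0.004 -0.    -1.   ]
```

Request:
move_arm([
  [-4, -4.5, -1.7, 9],
  [-8, -9, -1.7, 18],
  [-11.6, -13.5, -1.7, 18],
  [-11.6, -13.5, -1.7, 18],
  [-11.6, -13.5, -1.7, 18],
])

```text
time: 8.9
eef_pos: [0.6247, 0.0002, 0.136]
tcp_rot: [-0.001, 0.09, 0.996, 0.0]
ft_force: [0.2, 0.5, 0.6]
width: 0.603
```

```bash
python3 - <<'E'
from w import *
s,p,d,m,P=wrist("w2");plan(s,.627,.0,.0606,-10.5)
E
```

```text
red [282.2 233.3] 880 top mid [ 0.6274 -0.0008  0.0648] ext [0.0243 0.0245 0.0058]
red [ 99.7 265.5] 715 top mid [ 0.6279 -0.1386  0.0654] ext [0.0229 0.0242 0.0045]
t 8.90 pos [6.247e-01 2.000e-04 1.360e-01] yaw -10.4 tilt 0.14 F [0.16 0.49 0.63] w 0.603 q [-0.13  0.44 -0.01  1.13  0.    0.05]
row [-0.25  0.02  7.54] 0.1
  world unit cm in tool [-0.984  0.18  -0.002]
  world unit cm in tool [0.18  0.984 0.001]
  world unit cm in tool [ 0.002  0.    -1.   ]
```

View pics/w2.png

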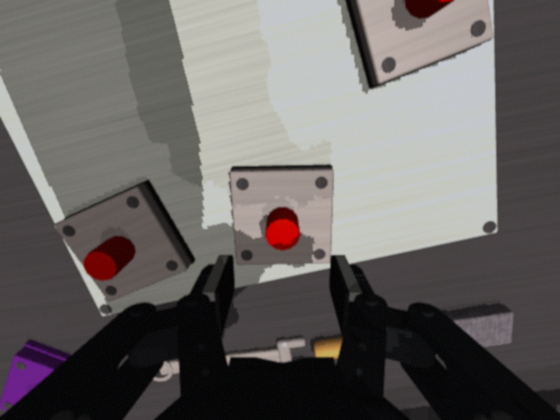

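Request:
move_arm([
  [-0.2, -0.05, 3, 0],
  [-0.2, -0.05, 6, 0],
  [-0.2, -0.05, 7.4, 0],
  [-0.2, -0.05, 7.4, 0],
  [-0.2, -0.05, 7.4, 0],
])

```text
time: 9.57
eef_pos: [0.6278, -0.0004, 0.0645]
tcp_rot: [0.001, 0.09, 0.996, -0.0]
ft_force: [0.9, -0.6, 0.1]
width: 0.6
```

Request:
move_arm([
  [0, 0, 0, 0],
  [0, 0, 0, 0],
  [0, 0, 0, 0],
  [0, 0, -0.08, 0],
  [0, 0, -0.08, 0],
], fingers=1)

```text
time: 10.2
eef_pos: [0.6278, -0.0004, 0.0644]
tcp_rot: [0.001, 0.09, 0.996, 0.0]
ft_force: [2.8, 5.1, 2.8]
width: 0.294
```

Request:
move_arm([
  [0.3, -0.05, -0.02, 0],
  [0.6, -0.11, -0.02, 0],
  [0.9, -0.16, -0.02, 0],
])

```text
time: 10.58
eef_pos: [0.619, -0.0012, 0.0645]
tcp_rot: [0.001, 0.09, 0.996, -0.0]
ft_force: [4.9, 0.3, -1.7]
width: 0.294
```

Request:
move_arm([
  [0.4, -0.07, 0, 0],
])

```text
time: 10.7
eef_pos: [0.615, -0.0012, 0.0645]
tcp_rot: [0.001, 0.09, 0.996, -0.0]
ft_force: [5.2, -0.1, -0.5]
width: 0.293
```

Request:
move_arm([
  [0.4, -0.07, 0, 0],
])

```text
time: 10.82
eef_pos: [0.6108, -0.0011, 0.0645]
tcp_rot: [0.001, 0.09, 0.996, -0.0]
ft_force: [4.5, -1.5, -0.8]
width: 0.295
```

Request:
move_arm([
  [0.5, -0.09, 0.02, 0],
  [1, -0.18, 0.02, 0],
  [1.5, -0.27, 0.02, 0],
  [2, -0.36, 0.02, 0],
  [2.5, -0.45, 0.02, 0],
])

```text
time: 11.45
eef_pos: [0.5856, -0.0011, 0.0644]
tcp_rot: [0.001, 0.09, 0.996, -0.0]
ft_force: [6.2, -0.4, -0.0]
width: 0.29
```

Request:
move_arm([
  [0.5, -0.09, 0, 0],
  [1, -0.18, 0, 0],
  [1.5, -0.27, 0, 0],
  [2, -0.36, 0, 0],
  [2.5, -0.45, 0, 0],
])

```text
time: 12.08
eef_pos: [0.5602, -0.0011, 0.0644]
tcp_rot: [0.001, 0.09, 0.996, -0.0]
ft_force: [5.3, -0.1, -0.5]
width: 0.294
```

Request:
move_arm([
  [0.5, -0.09, 0, 0],
  [1, -0.18, 0, 0],
  [1.5, -0.27, 0, 0],
  [2, -0.36, 0, 0],
  [2.5, -0.45, 0, 0],
])

```text
time: 12.7
eef_pos: [0.5347, -0.001, 0.0644]
tcp_rot: [0.001, 0.09, 0.996, -0.0]
ft_force: [5.5, 0.7, -2.2]
width: 0.291
```

Request:
move_arm([
  [0, 0, 0, 0],
  [0, 0, 0, 0],
  [0, 0, 0, 0],
  [0, 0, -2, 0],
  [0, 0, -6, 0],
  [0, 0, -6, 0],
], fingers=-0.2)

```text
time: 13.45
eef_pos: [0.5353, -0.0006, 0.1266]
tcp_rot: [0.002, 0.09, 0.996, -0.0]
ft_force: [1.0, 0.2, 0.2]
width: 0.601
```

```bash
python3 - <<'E'
from h import *
from plant import bot
plan(bot.sense(),.628,-.138,.14,13)
E
```

```text
t 13.45 pos [ 0.5353 -0.0006  0.1266] yaw -10.3 tilt 0.27 F [1.01 0.24 0.18] w 0.601 q [-0.16  0.3  -0.25  1.02 -0.    0.02]
row [-11.59 -11.85  -1.28] -23.3
  world unit cm in tool [-0.984  0.179  0.005]
  world unit cm in tool [ 0.179  0.984 -0.001]
  world unit cm in tool [-0.005 -0.    -1.   ]
```

Request:
move_arm([
  [-4, -4, -1.3, -10],
  [-8, -8, -1.3, -20],
  [-11.6, -11.8, -1.3, -23],
  [-11.6, -11.8, -1.3, -23],
  [-11.6, -11.8, -1.3, -23],
])

```text
time: 14.08
eef_pos: [0.6262, -0.1372, 0.1359]
tcp_rot: [-0.001, -0.11, 0.994, 0.001]
ft_force: [0.9, 1.1, -0.9]
width: 0.601
```

```bash
python3 - <<'E'
from w import *
s,p,d,m,P=wrist("w3");plan(s,.628,-.1386,.0606,13)
E
```

```text
red [514.8 144.1] 1157 top mid [ 0.5341 -0.0026  0.0655] ext [0.024  0.0244 0.0057]
red [280.1 228.8] 1023 top mid [ 0.6276 -0.1393  0.0649] ext [0.0243 0.0241 0.0058]
red [ 79.2 339.9] 585 top mid [ 0.7095 -0.2506  0.121 ] ext [0.1651 0.1018 0.1424]
t 14.07 pos [ 0.6262 -0.1372  0.1359] yaw 12.6 tilt 0.12 F [ 0.93  1.09 -0.89] w 0.601 q [-0.35  0.46  0.04  1.15  0.   -0.57]
row [-0.16 -0.19  7.53] -0.4
  world unit cm in tool [-0.976 -0.219 -0.002]
  world unit cm in tool [-0.219  0.976  0.001]
  world unit cm in tool [ 0.002  0.001 -1.   ]
```

View pics/w3.png

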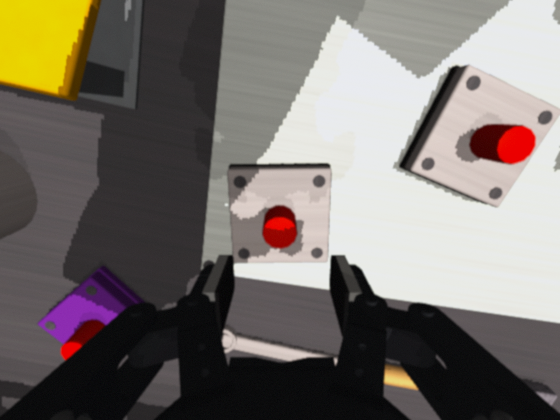

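Request:
move_arm([
  [-0.1, -0.15, 3, 0],
  [-0.1, -0.15, 6, 0],
  [-0.1, -0.15, 7.4, 0],
  [-0.1, -0.15, 7.4, 0],
  [-0.1, -0.15, 7.4, 0],
])

```text
time: 14.75
eef_pos: [0.6286, -0.1384, 0.0643]
tcp_rot: [0.001, -0.111, 0.994, -0.0]
ft_force: [0.3, 0.2, 1.1]
width: 0.602
```

Request:
move_arm([
  [0, 0, 0, 0],
  [0, 0, 0, 0],
  [0, 0, 0, 0],
  [0, 0, -0.08, 0],
  [0, 0, -0.08, 0],
], fingers=1)

```text
time: 15.38
eef_pos: [0.6285, -0.1386, 0.0642]
tcp_rot: [0.0, -0.11, 0.994, -0.0]
ft_force: [1.3, 0.3, 2.4]
width: 0.296
```

Request:
move_arm([
  [0.3, 0.07, 0, 0],
  [0.6, 0.13, 0, 0],
  [0.9, 0.2, 0, 0],
])

```text
time: 15.75
eef_pos: [0.619, -0.1387, 0.0642]
tcp_rot: [0.0, -0.11, 0.994, -0.0]
ft_force: [2.7, 0.6, 3.2]
width: 0.295
```

Request:
move_arm([
  [0.4, 0.09, 0, 0],
])

```text
time: 15.88
eef_pos: [0.6148, -0.1387, 0.0641]
tcp_rot: [0.0, -0.11, 0.994, -0.0]
ft_force: [3.4, -0.0, 4.4]
width: 0.297
```

Request:
move_arm([
  [0.4, 0.09, 0, 0],
])

```text
time: 16.0
eef_pos: [0.6106, -0.1387, 0.0642]
tcp_rot: [0.0, -0.11, 0.994, -0.0]
ft_force: [4.2, 0.5, 4.7]
width: 0.295
```

Request:
move_arm([
  [0.5, 0.11, -0.04, 0],
  [1, 0.22, -0.04, 0],
  [1.5, 0.33, -0.04, 0],
  [2, 0.45, -0.04, 0],
])

```text
time: 16.5
eef_pos: [0.5897, -0.1385, 0.0641]
tcp_rot: [-0.0, -0.11, 0.994, 0.0]
ft_force: [3.4, 0.2, 1.8]
width: 0.294
```

Request:
move_arm([
  [0.5, 0.11, 0, 0],
  [1, 0.22, 0, 0],
  [1.5, 0.33, 0, 0],
  [2, 0.45, 0, 0],
  [2.5, 0.56, 0, 0],
])

```text
time: 17.12
eef_pos: [0.5641, -0.1385, 0.0642]
tcp_rot: [-0.0, -0.11, 0.994, 0.0]
ft_force: [2.4, -0.3, 0.3]
width: 0.297
```

Request:
move_arm([
  [0.5, 0.11, 0, 0],
  [1, 0.22, 0, 0],
  [1.5, 0.33, 0, 0],
  [2, 0.45, 0, 0],
  [2.5, 0.56, 0, 0],
])

```text
time: 17.75
eef_pos: [0.5385, -0.1385, 0.0642]
tcp_rot: [-0.0, -0.11, 0.994, 0.0]
ft_force: [2.3, -0.8, -3.2]
width: 0.294
```

Request:
move_arm([
  [0, 0, 0.02, 0],
  [0, 0, 0, 0],
  [0, 0, 0, 0],
  [0, 0, -2, 0],
  [0, 0, -6, 0],
  [0, 0, -6, 0],
], fingers=-0.2)

```text
time: 18.5
eef_pos: [0.5405, -0.1392, 0.127]
tcp_rot: [0.002, -0.11, 0.994, -0.001]
ft_force: [0.7, -0.5, 0.1]
width: 0.6
```

```bash
python3 - <<'E'
from h import *
from plant import bot
plan(bot.sense(),.533,-.001,.14,-10.5)
E
```

```text
t 18.50 pos [ 0.5405 -0.1392  0.127 ] yaw 12.7 tilt 0.29 F [ 0.74 -0.47  0.05] w 0.6 q [-0.4   0.33 -0.2   1.04 -0.   -0.62]
row [-2.31 13.64 -1.33] 23.2
  world unit cm in tool [-0.976 -0.22   0.005]
  world unit cm in tool [-0.22   0.976 -0.002]
  world unit cm in tool [-0.004 -0.003 -1.   ]
```

Request:
move_arm([
  [-0.8, 4.5, -1.3, 10],
  [-1.6, 9, -1.3, 20],
  [-2.3, 13.6, -1.3, 23],
  [-2.3, 13.6, -1.3, 23],
  [-2.3, 13.6, -1.3, 23],
])

```text
time: 19.12
eef_pos: [0.5315, -0.001, 0.1368]
tcp_rot: [-0.0, 0.089, 0.996, -0.0]
ft_force: [0.1, 0.4, 0.5]
width: 0.599
```

```bash
python3 - <<'E'
from w import *
s,p,d,m,P=wrist("w4");plan(s,.5335,-.001,.0606,-10.5)
p,d=bot.get_image("top");cv2.imwrite("pics/top4.png",p[:,:,::-1])
E
```

```text
red [449.6 143.2] 1119 top mid [0.4911 0.1171 0.0655] ext [0.0239 0.0239 0.005 ]
red [281.9 232. ] 866 top mid [ 0.5335 -0.002   0.065 ] ext [0.0242 0.0247 0.0057]
red [102.5 267.3] 697 top mid [ 0.5373 -0.1388  0.0654] ext [0.0237 0.0229 0.0048]
t 19.12 pos [ 0.5315 -0.001   0.1368] yaw -10.3 tilt 0.03 F [0.05 0.36 0.51] w 0.599 q [-0.16  0.29 -0.24  1.05 -0.    0.02]
row [-0.2   0.03  7.62] 0.2
  world unit cm in tool [-0.984  0.178 -0.001]
  world unit cm in tool [ 0.178  0.984 -0.   ]
  world unit cm in tool [ 0. -0. -1.]
```

View pics/w4.png

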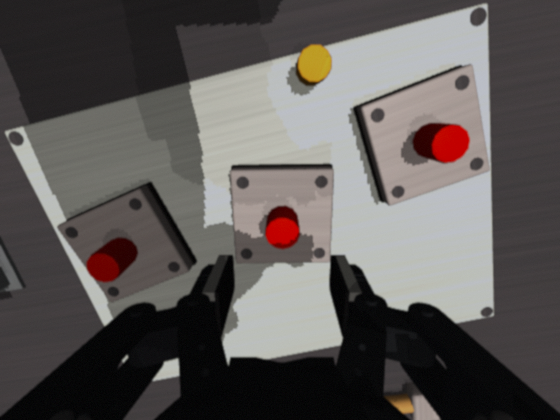

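View pics/top4.png

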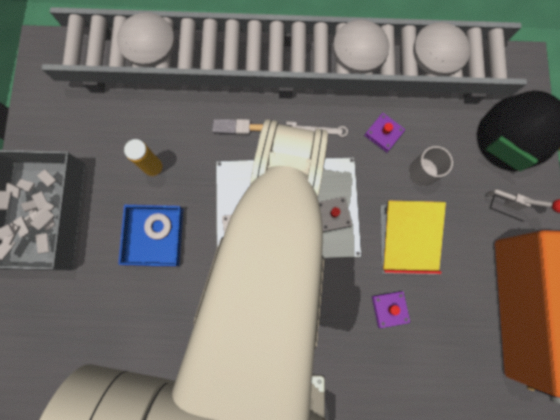

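Request:
move_arm([
  [-0.2, 0, 3, 0],
  [-0.2, 0, 6, 0],
  [-0.2, 0, 7.5, 0],
  [-0.2, 0, 7.5, 0],
  [-0.2, 0, 7.5, 0],
])

```text
time: 19.85
eef_pos: [0.5341, -0.0016, 0.0632]
tcp_rot: [0.001, 0.09, 0.996, -0.0]
ft_force: [-1.9, 0.1, 0.6]
width: 0.6
```

Request:
move_arm([
  [0, 0, 0, 0],
  [0, 0, 0, 0],
  [0, 0, 0, 0],
  [0, 0, -0.04, 0],
  [0, 0, -0.04, 0],
], fingers=1)

```text
time: 20.48
eef_pos: [0.534, -0.0011, 0.0632]
tcp_rot: [0.001, 0.09, 0.996, 0.0]
ft_force: [1.5, 2.6, 5.5]
width: 0.297
```

Request:
move_arm([
  [0.4, -0.07, 0, 0],
  [0.8, -0.14, 0, 0],
  [1.2, -0.21, 0, 0],
])

```text
time: 20.85
eef_pos: [0.5231, -0.0015, 0.0633]
tcp_rot: [0.002, 0.09, 0.996, -0.0]
ft_force: [7.6, 0.5, 1.3]
width: 0.29
```

Request:
move_arm([
  [0.4, -0.07, 0, 0],
])

```text
time: 20.98
eef_pos: [0.519, -0.0015, 0.0633]
tcp_rot: [0.002, 0.09, 0.996, -0.0]
ft_force: [7.1, -0.8, 0.3]
width: 0.295
```

Request:
move_arm([
  [0, 0, 0, 0],
  [0, 0, -1, 0],
  [0, 0, -3, 0],
  [0, 0, -6, 0],
  [0, 0, -9, 0],
  [0, 0, -11, 0],
  [0, 0, -11, 0],
  [0, 0, -11, 0],
], grip_force=30)

```text
time: 21.98
eef_pos: [0.5164, -0.001, 0.1714]
tcp_rot: [-0.001, 0.09, 0.996, 0.0]
ft_force: [-0.6, 0.4, -8.7]
width: 0.289
```

```bash
python3 - <<'E'
from h import *
from plant import bot
plan(bot.sense(),.464,-.347,.17,0.5)
E
```

```text
t 21.98 pos [ 0.5164 -0.001   0.1714] yaw -10.3 tilt 0.15 F [-0.62  0.42 -8.66] w 0.289 q [-0.16  0.24 -0.21  1.12 -0.    0.02]
row [ -1.05 -34.98   0.14] -10.8
  world unit cm in tool [-0.984  0.179 -0.003]
  world unit cm in tool [0.179 0.984 0.   ]
  world unit cm in tool [ 0.003 -0.    -1.   ]
```

Request:
move_arm([
  [0, -1, 0, 0],
  [0, -3, 0, -2],
  [-0.2, -6, 0, -4],
  [-0.3, -9, 0, -6],
  [-0.4, -13, 0, -8],
  [-0.5, -17, 0, -11],
  [-0.7, -21, 0, -11],
  [-0.8, -25, 0, -11],
  [-0.9, -29, 0, -11],
  [-1, -32, 0, -11],
  [-1.1, -34, 0, -11],
  [-1.1, -35, 0, -11],
  [-1.1, -35, 0, -11],
  [-1.1, -35, 0, -11],
])

```text
time: 23.72
eef_pos: [0.4655, -0.3465, 0.1727]
tcp_rot: [-0.0, -0.006, 1.0, 0.0]
ft_force: [1.2, -0.0, -8.4]
width: 0.291
```

```bash
python3 - <<'E'
from w import *
s,p,d,m,P=wrist("w5");plan(s,.463,-.347,.118,0.5)
p,d=bot.get_image("scene");cv2.imwrite("pics/s5.png",cv2.resize(p[120:260,100:340],None,fx=3,fy=3)[:,:,::-1])
E
```

```text
red [283.5 114.3] 1571 top mid [ 0.3869 -0.3491  0.0313] ext [0.0079 0.1499 0.0062]
red [281.1 285.2] 1868 top mid [ 0.4651 -0.3474  0.1743] ext [0.0249 0.0246 0.0063]
red [504.9 285.7] 701 top mid [ 0.5363 -0.1402  0.065 ] ext [0.0236 0.0243 0.0056]
t 23.73 pos [ 0.4655 -0.3465  0.1727] yaw 0.7 tilt 0.03 F [ 1.18 -0.03 -8.42] w 0.291 q [-0.78  0.34 -0.06  1.17  0.   -0.8 ]
row [ 0.25 -0.05  5.47] 0.2
  world unit cm in tool [-1.    -0.013 -0.   ]
  world unit cm in tool [-0.013  1.     0.001]
  world unit cm in tool [ 0.     0.001 -1.   ]
```

View pics/w5.png

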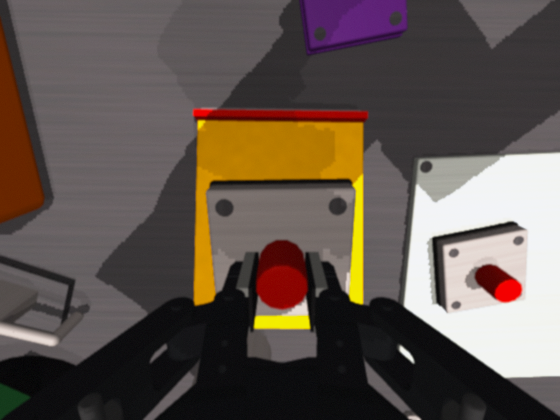

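View pics/s5.png

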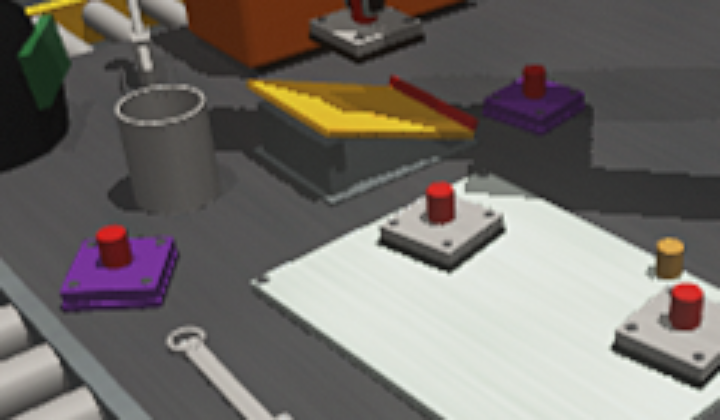

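Request:
move_arm([
  [0.1, -0.1, 1.5, 0],
  [0.2, -0.1, 3, 0],
  [0.2, -0.1, 4.3, 0],
  [0.2, -0.1, 5, 0],
  [0.2, -0.1, 5.3, 0],
  [0.2, -0.1, 5.3, 0],
  [0.2, -0.1, 5.3, 0],
], grip_force=20)

```text
time: 24.7
eef_pos: [0.4636, -0.3486, 0.1201]
tcp_rot: [0.0, -0.006, 1.0, -0.0]
ft_force: [0.0, 0.7, -7.9]
width: 0.292
```

Request:
move_arm([
  [0, 0, 0.2, 0],
  [0, 0, 0.4, 0],
  [0, 0, 0.4, 0],
])

```text
time: 25.08
eef_pos: [0.4633, -0.3484, 0.1155]
tcp_rot: [-0.0, -0.006, 1.0, 0.0]
ft_force: [-0.0, -0.2, -8.5]
width: 0.291
```

Request:
move_arm([
  [0, 0, 0.1, 0],
  [0, 0, 0.2, 0],
  [0, 0, 0.2, 0],
])

```text
time: 25.45
eef_pos: [0.4633, -0.3484, 0.1138]
tcp_rot: [-0.0, -0.006, 1.0, -0.0]
ft_force: [-1.1, 1.0, -5.5]
width: 0.292
```

Contact at z ≈ 0.114, as expected. Going on in small steps.

Request:
move_arm([
  [0, 0, 0.1, 0],
  [0, 0, 0.2, 0],
  [0, 0, 0.3, 0],
  [0, 0, 0.3, 0],
])

```text
time: 25.95
eef_pos: [0.4623, -0.3484, 0.1119]
tcp_rot: [-0.001, -0.006, 1.0, -0.0]
ft_force: [-10.4, 3.7, 7.2]
width: 0.289
```

```bash
python3 - <<'E'
from w import *
s,p,d,m,P=wrist("w6");plan(s,.463,-.347,.101,0.5)
E
```

```text
red [287.  119.5] 2595 top mid [ 0.3867 -0.3495  0.0314] ext [0.0076 0.1503 0.0062]
red [280.9 283.5] 1984 top mid [ 0.461  -0.3493  0.1135] ext [0.0248 0.0246 0.0059]
red [552.3 323.6] 451 top mid [ 0.5368 -0.1503  0.0643] ext [0.0176 0.005  0.006 ]
t 25.95 pos [ 0.4623 -0.3484  0.1119] yaw 0.7 tilt 0.09 F [-10.39   3.68   7.24] w 0.289 q [-0.79  0.38 -0.16  1.03 -0.   -0.8 ]
row [-0.07  0.14  1.09] 0.2
  world unit cm in tool [-1.    -0.011 -0.001]
  world unit cm in tool [-0.011  1.    -0.001]
  world unit cm in tool [ 0.001 -0.001 -1.   ]
```

View pics/w6.png

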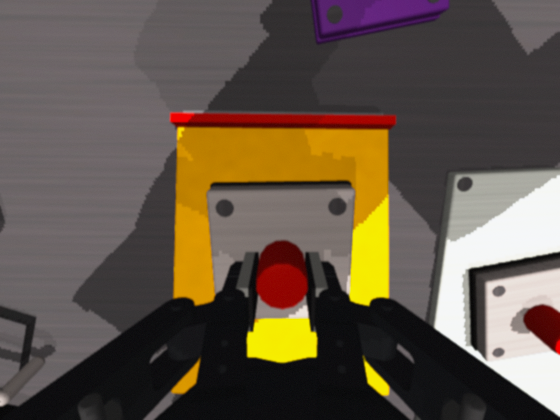

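Request:
move_arm([
  [0, 0, -0.4, 0],
  [0, 0, -0.8, 0],
  [-0.4, 0.1, -1.2, 0],
  [-0.8, 0.1, -1.3, 0],
  [-1.2, 0.1, -1.3, 0],
  [-1.2, 0.1, -1.3, 0],
  [-1.2, 0.1, -1.3, 0],
])

```text
time: 26.88
eef_pos: [0.4753, -0.3472, 0.1235]
tcp_rot: [-0.0, -0.006, 1.0, 0.0]
ft_force: [-0.3, 1.1, -8.5]
width: 0.291
```

Request:
move_arm([
  [0, 0, 0.2, 0],
  [0, 0, 0.4, 0],
  [0, 0, 0.5, 0],
  [0, 0, 0.5, 0],
])

```text
time: 27.38
eef_pos: [0.4753, -0.3473, 0.1186]
tcp_rot: [-0.0, -0.006, 1.0, 0.0]
ft_force: [-0.1, -0.4, -9.0]
width: 0.289
```

Request:
move_arm([
  [0, 0, 0.1, 0],
  [0.1, 0, 0.2, 0],
  [0.25, 0, 0.35, 0],
  [0.35, 0, 0.45, 0],
  [0.35, 0, 0.45, 0],
])

```text
time: 28.0
eef_pos: [0.4718, -0.3475, 0.1145]
tcp_rot: [0.0, -0.006, 1.0, -0.0]
ft_force: [-0.5, 0.9, -2.4]
width: 0.287
```

Request:
move_arm([
  [0.1, 0, 0.13, 0],
  [0.2, 0, 0.26, 0],
  [0.3, 0, 0.4, 0],
  [0.3, 0, 0.4, 0],
])

```text
time: 28.5
eef_pos: [0.4683, -0.3475, 0.1101]
tcp_rot: [-0.0, -0.006, 1.0, -0.0]
ft_force: [-6.2, 0.1, 1.2]
width: 0.298
```

```bash
python3 - <<'E'
from w import *
s,p,d,m,P=wrist("w7");plan(s,.463,-.347,.101,0.5)
E
```

```text
red [286.6 109.9] 2707 top mid [ 0.3868 -0.3493  0.0315] ext [0.0077 0.1497 0.0063]
red [281.4 283.8] 1987 top mid [ 0.4667 -0.3485  0.1127] ext [0.0239 0.0246 0.0066]
red [553.3 308.2] 164 top mid [ 0.5273 -0.1461  0.055 ] ext [0.0037 0.0068 0.0081]
t 28.50 pos [ 0.4683 -0.3475  0.1101] yaw 0.7 tilt 0.06 F [-6.17  0.1   1.19] w 0.298 q [-0.78  0.39 -0.16  1.03 -0.   -0.79]
row [0.53 0.06 0.92] 0.2
  world unit cm in tool [-1.    -0.011 -0.001]
  world unit cm in tool [-0.011  1.    -0.   ]
  world unit cm in tool [ 0.001 -0.    -1.   ]
```

View pics/w7.png

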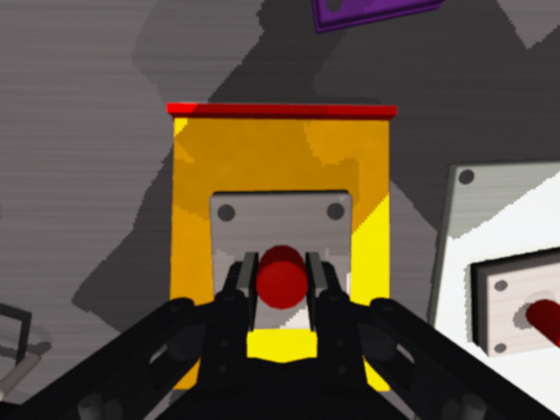

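Request:
move_arm([
  [0.12, 0, 0.1, 0],
  [0.24, 0, 0.25, 0],
  [0.35, 0, 0.4, 0],
  [0.35, 0, 0.4, 0],
])

```text
time: 29.05
eef_pos: [0.4653, -0.3475, 0.1061]
tcp_rot: [-0.0, -0.006, 1.0, -0.0]
ft_force: [-3.4, -1.6, 0.5]
width: 0.288
```

Request:
move_arm([
  [0.1, 0, 0.1, 0],
  [0.2, 0, 0.2, 0],
  [0.25, 0, 0.3, 0],
  [0.25, 0, 0.3, 0],
])

```text
time: 29.55
eef_pos: [0.4629, -0.3475, 0.1031]
tcp_rot: [0.0, -0.006, 1.0, 0.0]
ft_force: [-0.5, -2.3, -3.0]
width: 0.291
```

```bash
python3 - <<'E'
from w import *
s,p,d,m,P=wrist("w8");plan(s,.463,-.347,.101,0.5)
p,d=bot.get_image("scene");cv2.imwrite("pics/s8.png",cv2.resize(p[120:220,140:300],None,fx=4,fy=4)[:,:,::-1])
E
```

```text
red [281.6 119.2] 3177 top mid [ 0.3868 -0.3494  0.0316] ext [0.0078 0.1502 0.0068]
red [281.4 282.8] 2098 top mid [ 0.4617 -0.3484  0.1063] ext [0.0207 0.0246 0.0065]
red [549.4 327.6] 672 top mid [ 0.536  -0.1515  0.0578] ext [0.0154 0.0052 0.0082]
t 29.55 pos [ 0.4629 -0.3475  0.1031] yaw 0.7 tilt 0.00 F [-0.49 -2.26 -2.96] w 0.291 q [-0.79  0.39 -0.18  1.01  0.   -0.8 ]
row [-0.01  0.05  0.21] 0.2
  world unit cm in tool [-1.    -0.012  0.   ]
  world unit cm in tool [-0.012  1.     0.   ]
  world unit cm in tool [-0.  0. -1.]
```

View pics/w8.png

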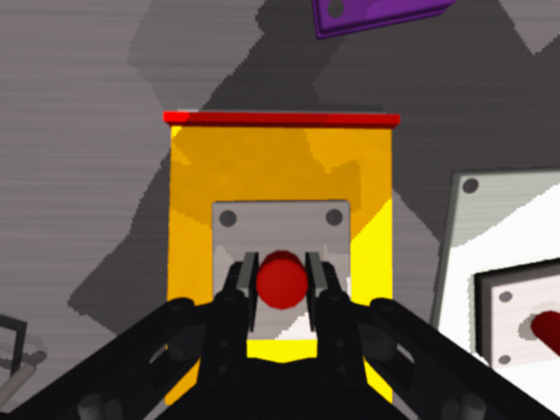

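View pics/s8.png

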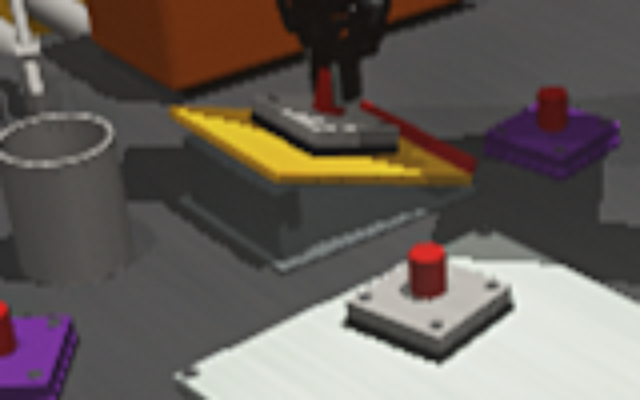

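```bash
cat >> w.py <<'E'
def steel(p,d,m,P,r0,r1,c0,c1):
    M=np.zeros(d.shape,bool);M[r0:r1,c0:c1]=True
    q=cloud(m,P,d,M);A=np.c_[q[:,:2],np.ones(len(q))];k=np.linalg.lstsq(A,q[:,2],rcond=None)[0]
    print("steel slope deg",np.degrees(np.arctan(k[:2])).round(2),"resid",(q[:,2]-A@k).std().round(5),"mean",q.mean(0).round(4))
    # deck-top distance: height of pts over deck plane
    n=np.array([-np.sin(np.radians(20)),0,np.cos(np.radians(20))]);h=(q-np.array([.478,-.347,.052]))@n;print("height over deck",h.min().round(4),h.max().round(4),h.mean().round(4))
E
python3 - <<'E'
from w import *
s,p,d,m,P=wrist("w9");steel(p,d,m,P,206,248,240,322);steel(p,d,m,P,135,190,200,340)
E
```

```text
red [281.5 119.1] 3171 top mid [ 0.3868 -0.3494  0.0315] ext [0.0077 0.1507 0.0066]
red [281.4 282.8] 2098 top mid [ 0.4621 -0.3484  0.1062] ext [0.0212 0.0246 0.0061]
red [549.6 327.4] 659 top mid [ 0.5362 -0.1512  0.0576] ext [0.0153 0.0051 0.0077]
steel slope deg [17.85  0.03] resid 0.00068 mean [ 0.4463 -0.3491  0.0669]
height over deck 0.0228 0.027 0.0249
steel slope deg [19.97  0.09] resid 0.00068 mean [ 0.4146 -0.3569  0.0295]
height over deck -0.0016 0.0031 0.0006
```

About 2° left. One more small step, then release.

Request:
move_arm([
  [0.07, 0, 0.08, 0],
  [0.14, 0, 0.16, 0],
  [0.2, 0, 0.24, 0],
  [0.2, 0, 0.24, 0],
])

```text
time: 30.2
eef_pos: [0.4614, -0.3473, 0.1012]
tcp_rot: [0.001, -0.006, 1.0, 0.0]
ft_force: [2.5, 1.2, 3.5]
width: 0.295
```

```bash
python3 - <<'E'
from w import *
s,p,d,m,P=wrist("w10");steel(p,d,m,P,210,248,240,322);plan(s,.463,-.347,.101,0.5)
E
```

```text
red [281.6 121.5] 3187 top mid [ 0.3868 -0.3492  0.0313] ext [0.0078 0.1506 0.0063]
red [281.5 283. ] 2109 top mid [ 0.4607 -0.3483  0.1045] ext [0.0204 0.0246 0.0064]
red [549.9 330.4] 632 top mid [ 0.5356 -0.1518  0.057 ] ext [0.0148 0.005  0.0083]
steel slope deg [19.75  0.16] resid 0.00068 mean [ 0.4462 -0.349   0.0645]
height over deck 0.0202 0.0248 0.0226
t 30.20 pos [ 0.4614 -0.3473  0.1012] yaw 0.7 tilt 0.07 F [2.52 1.17 3.53] w 0.295 q [-0.79  0.39 -0.19  1.    0.   -0.8 ]
row [-0.16  0.03  0.02] 0.2
  world unit cm in tool [-1.    -0.012  0.001]
  world unit cm in tool [-0.012  1.     0.   ]
  world unit cm in tool [-0.001  0.    -1.   ]
```

Request:
move_arm([
  [0, 0, 0, 0],
  [0, 0, 0, 0],
  [0, 0, 0, 0],
  [0, 0, 0, 0],
  [0, 0, 0, 0],
], fingers=-0.3)

```text
time: 30.88
eef_pos: [0.4608, -0.3475, 0.1008]
tcp_rot: [-0.0, -0.006, 1.0, 0.0]
ft_force: [1.0, 0.4, 0.8]
width: 0.648
```

```bash
python3 - <<'E'
from w import *
s,p,d,m,P=wrist("w11");steel(p,d,m,P,210,248,240,322);plan(s,.463,-.347,.101,0.5)
E
```

```text
red [281.6 122.6] 3175 top mid [ 0.3868 -0.3495  0.0316] ext [0.0077 0.1507 0.0069]
red [281.8 284.4] 2098 top mid [ 0.4601 -0.3482  0.1047] ext [0.0212 0.024  0.0066]
red [549.9 331.7] 636 top mid [ 0.5356 -0.1515  0.056 ] ext [0.0169 0.0054 0.0081]
steel slope deg [19.69  0.13] resid 0.00068 mean [ 0.4456 -0.3491  0.0642]
height over deck 0.0201 0.0256 0.0226
t 30.88 pos [ 0.4608 -0.3475  0.1008] yaw 0.7 tilt 0.01 F [0.99 0.36 0.84] w 0.648 q [-0.79  0.39 -0.19  1.   -0.   -0.8 ]
row [-0.22  0.05 -0.02] 0.2
  world unit cm in tool [-1.    -0.012 -0.   ]
  world unit cm in tool [-0.012  1.     0.   ]
  world unit cm in tool [ 0.  0. -1.]
```

View pics/w11.png

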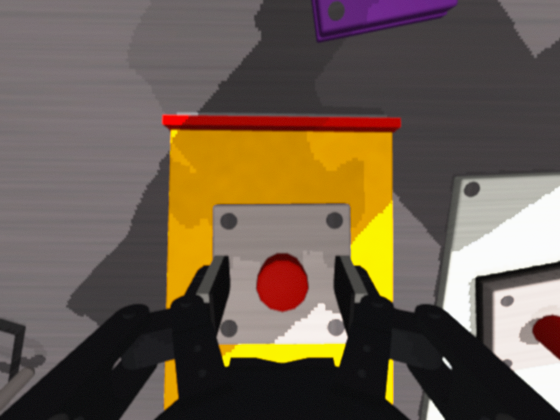

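The foot is free and it holds. Now I lift straight up and check that it stays.

Request:
move_arm([
  [0, 0, -1, 0],
  [0, 0, -3, 0],
  [0, 0, -6, 0],
  [0, 0, -10, 0],
  [0, 0, -13, 0],
  [0, 0, -13, 0],
  [0, 0, -13, 0],
  [0, 0, -13, 0],
])

```text
time: 31.92
eef_pos: [0.4605, -0.3472, 0.2298]
tcp_rot: [-0.001, -0.006, 1.0, 0.001]
ft_force: [0.7, -1.0, 0.4]
width: 0.654
```

```bash
python3 - <<'E'
from w import *
s,p,d,m,P=wrist("w12");plan(s,.463,-.347,.101,0.5)
for n in("scene","top"):
    p,d=bot.get_image(n);cv2.imwrite(f"pics/{n}12.png",p[:,:,::-1])
E
```

```text
red [345.3   7.6] 423 top mid [ 0.2922 -0.2934  0.0539] ext [0.014  0.0239 0.0051]
red [281.5 119.4] 1018 top mid [ 0.3868 -0.3489  0.0315] ext [0.0075 0.1493 0.0061]
red [281.1 206. ] 566 top mid [ 0.4612 -0.3482  0.1047] ext [0.0196 0.0233 0.0064]
red [467.1 261.5] 467 top mid [ 0.5364 -0.1399  0.0653] ext [0.0236 0.0247 0.0061]
t 31.93 pos [ 0.4605 -0.3472  0.2298] yaw 0.7 tilt 0.10 F [ 0.68 -0.99  0.41] w 0.654 q [-0.79  0.31  0.04  1.31 -0.   -0.8 ]
row [-0.26 -0.   12.88] 0.2
  world unit cm in tool [-1.    -0.012 -0.001]
  world unit cm in tool [-0.012  1.     0.001]
  world unit cm in tool [ 0.001  0.001 -1.   ]
```

View pics/w12.png

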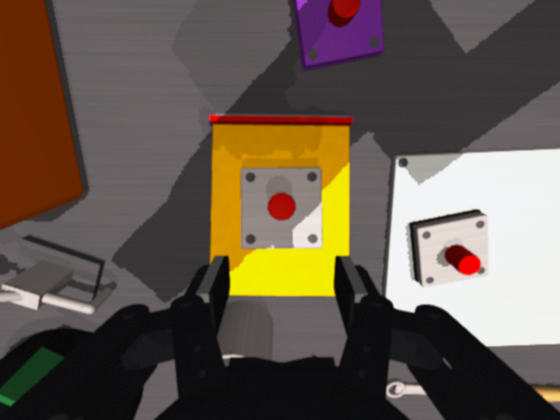

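View pics/scene12.png

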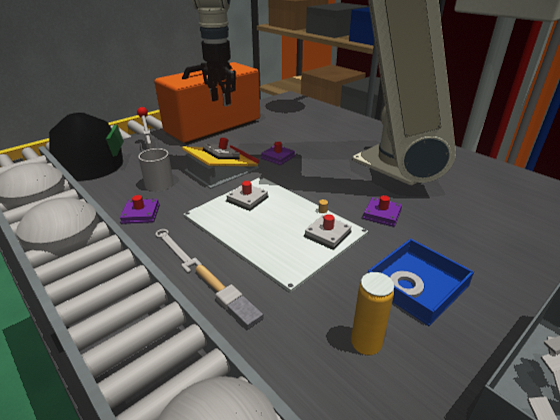

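The knob is still at (0.461, -0.348), unchanged over a second, and all the bystanders look in place. Handing in.

```bash
python3 -c "
from plant import bot
print(bot.close_job())"
```

```text
the job is handed in; nothing more can be done
None
```

I dragged all three feet 9 to 11 cm towards the robot. The middle one grips, so I set it on the slope, let go, and it stayed put. I handed the job in at about 32 s. Handing in reports no verdict.

**Which foot grips:** under roughly its own weight the middle foot dragged with 5.5 to 7.6 N, and a re-test gave 7.1 to 7.6 N. The right foot took about 2.4 N. The left foot took about 3.8 N with roughly 4 N of extra downward load.

**Placing:** I laid the foot flat by letting it pivot between the jaws.
- It came to rest 1 to 2 mm from the deck centre, tilted 19.7° against the deck's 20°, with the steel top about 22.6 mm above the deck.
- The knob was in the same place to about 1 mm one second after release.
- In the last pictures the other two feet stand on the plate and the bystanders look unmoved. I checked the bystanders by eye only.

**What disagreed or went wrong:**
- Most of the left foot's first drag was slightly lifted, so I repeated its force reading over about 1.5 cm back and then forward.
- The slippery feet read 1 to 2 N above the stated 0.9 to 1.7 N, from the extra downward load and possibly a small sensor offset. The ranking was still clear.
- My first set-down on the slope did not pivot the foot, so I raised it and repeated it 12 mm farther uphill.

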